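Roll a tube up to the end stop and chock it

TASK

With the fingers, push the steel tube by its side so that it rolls along the board until it meets the end stop, and press it home against the stop with a gentle push of about 8 N held for a second. Then stand the wooden chock on the board behind the middle of the tube, sloping face against it, push it up just as gently for a second so that the tube is held between stop and chock, and let go. The stop is set and held by friction only: never load it with more than 15 N or shift it, do not lift the tube, and leave everything else where it is.

Things in the scene. Friction and masses are not known exactly. Their poses are not given: they have to be found in the camera images.
- board: plywood rolling board, 360x150x12 mm, fixed. Origin: middle of its underside; x along it to the robot's right, y across, z up. It carries the end stop, an aluminium wall (100 wide, 34 high, 16 mm thick; knob behind, 25 high) whose face looks to -x and is set somewhere from x=85 to 117 mm; the setting is not reported, find it by feel or sight. Held by friction, it slips at 17 N.
- tube: plain steel tube lying across the board, left of the stop: outer diameter 44, length 120 mm, about 0.4 kg, smooth (friction 0.3); it rolls, and stops within a few mm after a slow push. Origin in its middle, on the axis, 22 mm above the board's top; y is the tube's axis, x and z turn as it rolls.
- chock: loose hardwood chock on the table behind the board: 60 long, 40 wide, 30 mm high, 70 g. Upright sides (grasp across y), back; front leans back, 60 deg to the ground, from a 2 mm high toe. Origin: middle of the toe's lower edge; x points out of the front (body from x=0 to -60, flat top -16 to -60 mm). Bearing on the tube, its toe is 13.9 mm short of the tube's axis.
- tape_measure: yellow and black tape measure, 35 x 83 mm, 66 high, on the table left of the board; origin under its middle. A bystander.
- bit_box: closed dark green drill bit box, 46 x 76 mm, 26 high, on the table left of the board; origin under its middle. A bystander.
- rivet_tin: round white tin with a red lid, 85 mm across, 54 high, behind the chock; origin under its middle. A bystander.
- bolt_a: M8 bolt 38 mm long lying on the table left of the board. A bystander.
- bolt_b: another M8 bolt 38 mm long lying on the table left of the board. A bystander.
Mind the look-alikes: they are no part of the job. Of the things shaped like the chock, the wooden one is meant. Several things have the shape of the tube; the one meant has the colours described above.

How it is judged (in metres and radians):
On the way, in this order (a step that is already met when the one before it is completed fails the run):
1. the fingers press the tube home against the stop (over 3 N at the stop) (contact force between the fingers and tube above 2 N and contact force between tube and stop_c0 above 3 N), for 0.3 s.
2. the chock, pushed by the fingers, presses the tube against the stop (over 1.5 N at the stop) (contact force between the fingers and chock above 1 N and contact force between chock and tube above 1.5 N and contact force between tube and stop_c0 above 1.5 N), for 0.3 s.
At the end, for the whole second after the job is handed in: Tube on the board, square to it (0.05 rad), its middle within 45 mm of the board's centre line, held between stop and chock: chock flat on the board, square within 0.1 rad, slope to the tube within 30 mm of its middle, at most 2.6 mm gap there and 3.6 mm play in all; both at rest (x of stop_c0 in the frame of chock between 0.04 and 0.0475 m and x of tube in the frame of chock between 0.011 and 0.0165 m and y of tube in the frame of chock between -0.03 and 0.03 m and z of tube in the frame of board between 0.032 and 0.037 m and y of tube in the frame of board between -0.045 and 0.045 m and angle between the y axis of tube and the y axis of board, either way round below 0.05 rad and z of chock in the frame of board between 0.01 and 0.016 m and angle between chock's own z axis and vertical below 0.08 rad and angle between the x axis of chock and the x axis of board, either way round below 0.1 rad and linear speed of each of tube, chock below 0.01 m/s); the robot touches nothing.
It fails at once if the stop is loaded by the tube with more than 15 N (contact force between tube and stop_c0 above 15 N).
It fails at once if the stop is shifted by more than 2 mm (distance of stop_c0 from where it was at the start of the episode above 0.002 m).
It fails at once if the tube is lifted off the board by more than 8 mm (z of tube in the frame of board above 0.042 m).
It fails at once if a bystander is moved by more than 15 mm (distance of any of tape_measure, bit_box, rivet_tin, bolt_a, bolt_b from where it was at the start of the episode above 0.015 m).
It also fails if it takes over 70 s, if anything falls off the work surface, if the arm or the gripper's body presses on something with over 40 N, if the wrist force passes 120 N, or if a joint passes its speed limit or range.

ROBOT

A 6-joint arm with a two-finger parallel gripper is mounted at the origin on a cart in front of the work surface, level with it; the furniture and walls round the work are solid. World frame = base frame: x ahead of the robot, y to its left, z up, the work surface at z = 0. Lengths are in mm, angles in rad, forces in N, time in s.
With the tool pointing down it reaches from about 350 to 775 mm from the base axis. Payload 7.3 kg.
Tool frame: the origin (TCP) lies on the mounting face of the last link; the fingertips stand 178 mm ahead of it and the grasp point (between the pads) lies 159 mm ahead of it; z points along the fingers, y is the line along which they close (so a half turn about z gives the same grasp; the last joint's range is limited). The gripper opens to 92 mm and grips with 3 to 60 N. Pads are 19 mm wide; open, the fingers measure 130 mm over their backs; the gripper's body (75 mm by 190 mm) begins 47 mm behind the grasp point.
Start: joints at [1.181, 0.342, 1.524, -0, 1.275, -0.146], TCP at [126.708, 509.483, 404.741] pointing down, gripper open.
Joint ranges: [-2.53, 2.53], [-0.77, 2.02], [0.04, 2.7], [-1, 4.14], [0.28, 2.66], [-3.11, 3.11]. Speed limits (rad/s): [2.57, 2.57, 3.14, 3.14, 3.14, 3.14].

INTERFACE

Orientations are given as [roll, pitch, yaw] about the fixed x, y, z axes, in that order (R = Rz(yaw) Ry(pitch) Rx(roll)).
In Python, from plant import bot, vision gives the robot as it stands. The module is installed in compiled form; this text tells all that it offers.
- The arm moves only by the shell command python3 -m crank FILE, which reads ROWS from the file FILE. ROWS is a JSON list that holds a single list of rows (three levels of brackets), with 1 to 5 rows, each of 5 numbers: the finger opening in mm, then dx, dy, dz in units of 100 mm, then a turn about the tool's z in units of 0.25 rad; each row is the pose to reach, as a shift and turn from the pose commanded when the command began, along the tool's axes at that moment; what a row does not reach only later rows make up. A row lasts 1/8 s, in which the tool goes at most 62.5 mm and 0.188 rad, less where a joint would pass 70% of its speed; a pose out of reach is approached as far as the arm can. The fingers move at their own pace and stop on an object; the grip force is fixed at half the most. Time passes only in rows, so rows that do not move let the fingers close. It prints the time, the measured TCP pose, the force, the opening and the grip force at its end. Input that does not fit is refused with a message, and nothing moves.
- bot.get_obs(): the state, without advancing time (a new reading comes with each control period).
- vision.capture(name): name is "scene" or "top"; returns a dict with "color" (384x512x3 uint8, red, green, blue), "K" (3x3 intrinsics, pixels), "R" (3x3) and "t" (3): a world point X has camera coordinates R X + t. Camera axes: x right, y down, z forward; pixel columns grow to the right and rows downward; lengths in mm; the calibration is good to about 2 mm. A picture is of the moment at which its call begins. There is no depth.
- bot.close_job(): hands the job in; it is judged then, once.
The state is a dict: "time": time; "joint_positions": joint angles; "dq": joint speeds; "tau": joint torques, N m; "tool_pos": TCP position; "tcp_rot": TCP orientation; "contact_force": force on the tool from outside, world axes, zero at the start; "moment": the same for the moment, N m; "grip_width": finger opening in mm; "finger_force": force on a finger pad.
Only numpy, scipy, OpenCV 4.12 (cv2) and the standard library are available. Lean on these libraries where they do the work, as an engineer would, in place of code of your own. Each camera call takes 0.05 s, during which the arm holds its last target. There are 200 camera calls.

## Working session

There is one attempt and no reset: what is moved stays moved. The work goes in short steps, Python scripts to look and compute and a shell command to move; the robot and the scene stay as the last step left them, time stands still between calls to the robot, and variables do not carry over. Pictures are saved under pics/ and viewed, at most 10 in all, crops included, and the job is handed in when it is done.

```bash
mkdir -p pics; python3 - <<'E'
from plant import bot, vision
import cv2
o=bot.get_obs(); print({k:o[k] for k in ("time","tool_pos","tcp_rot","contact_force","grip_width")})
for n in("scene","top"):
    c=vision.capture(n); cv2.imwrite(f"pics/{n}0.png",cv2.resize(c["color"][:,:,::-1],(800,600),interpolation=cv2.INTER_CUBIC)); print(n,c["K"],c["R"],c["t"])
E
```

```text
{'time': 0.0, 'tool_pos': array([126.64106265, 509.35194306, 404.03358839]), 'tcp_rot': array([-3.14004822e+00, -2.43273236e-04,  2.89781575e+00]), 'contact_force': array([-0.68849464,  0.03625375, -0.41873822]), 'grip_width': 92.25272196646657}
scene [[372.29613206   0.         255.64203451]
 [  0.         372.29613206 192.83383408]
 [  0.           0.           1.        ]] [[-0.55773663 -0.82988437 -0.01489214]
 [-0.62610389  0.43242625 -0.64884625]
 [ 0.54490711 -0.3525613  -0.7607738 ]] [408.61992575 399.07762976 595.3212452 ]
top [[461.33670686   0.         255.10684218]
 [  0.         461.33670686 190.75553583]
 [  0.           0.           1.        ]] [[ 2.97491918e-02 -9.99554924e-01  2.22235266e-03]
 [-9.96961156e-01 -2.98319907e-02 -7.19618420e-02]
 [ 7.19961107e-02 -7.47926299e-05 -9.97404910e-01]] [ 61.76160577 599.56891433 943.53604197]
```

View pics/scene0.png

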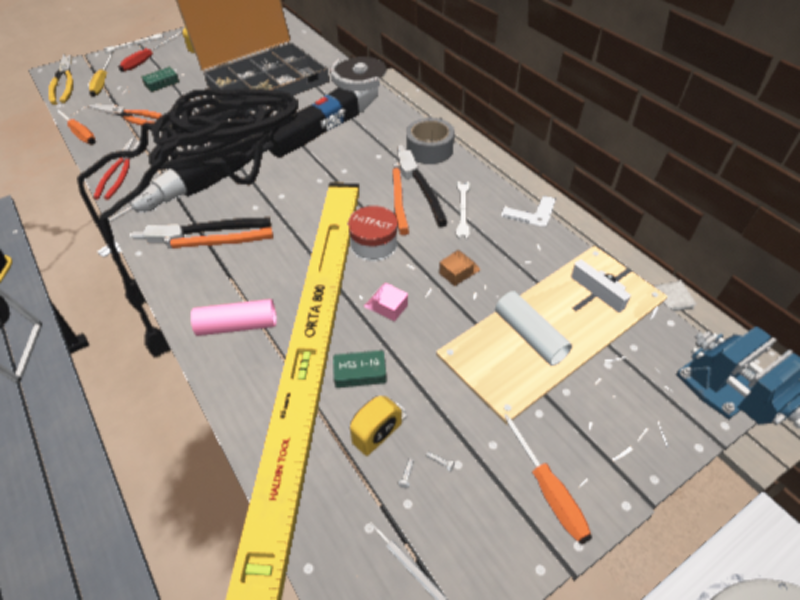

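View pics/top0.png

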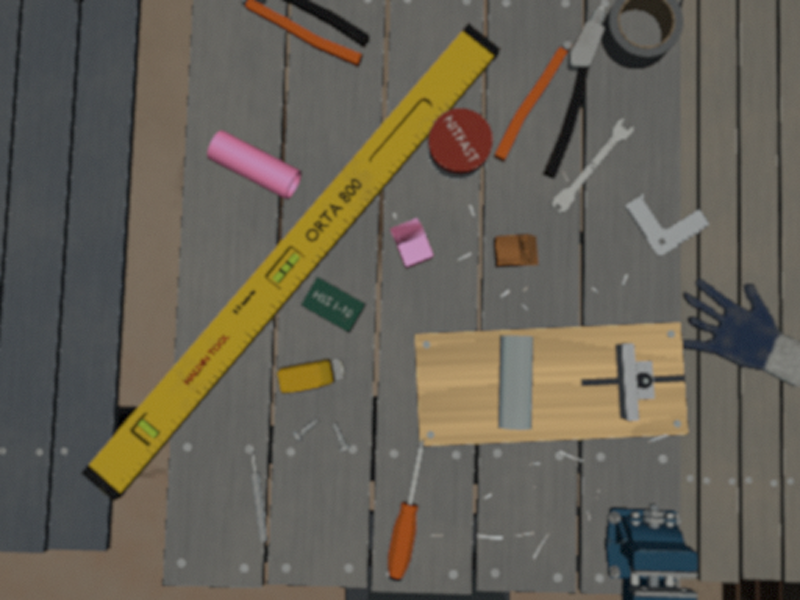

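The views show the tube at about (516,382) and the stop at (627,382) in the top picture. The brown wooden chock is at (515,250) and the pink ones are the look-alikes. I'll zoom in and segment.

```bash
cat > h.py <<'E'
import numpy as np, cv2
from plant import bot, vision
def ray(c,uv,z):
    d=c["R"].T@np.linalg.solve(c["K"],[uv[0],uv[1],1]); o=-c["R"].T@c["t"]
    return (o+d*(z-o[2])/d[2])
def proj(c,X):
    p=c["K"]@(c["R"]@np.array(X,float)+c["t"]); return p[:2]/p[2]
E
python3 - <<'E'
from h import *
c=vision.capture("top"); im=c["color"]; s=vision.capture("scene")
a=cv2.resize(im[140:290,260:450,::-1],None,fx=4,fy=4,interpolation=cv2.INTER_CUBIC)
b=cv2.resize(s["color"][150:190,270:320,::-1],(250,200),interpolation=cv2.INTER_CUBIC); a[0:200,510:760]=b
cv2.imwrite("pics/crop.png",a)
hsv=cv2.cvtColor(im,cv2.COLOR_RGB2HSV)
for n,(u,v) in dict(board=(280,260),tube=(330,245),stop=(401,240),chock=(320,160),chock2=(338,160),table=(290,160)).items(): print(n,hsv[v,u])
E
```

```text
board [ 19 107 162]
tube [ 77  13 134]
stop [ 90   3 152]
chock [ 15 159 125]
chock2 [ 15 154 103]
table [ 38  10 102]
```

View pics/crop.png

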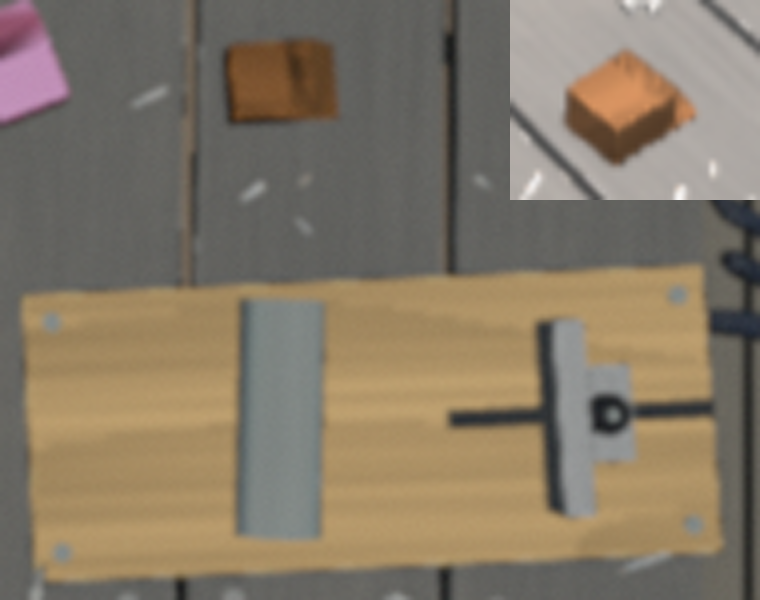

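```bash
cat > m.py <<'E'
from h import *
def edgefit(c,p,q,z): # subpixel: gradient peak along normals of approximate line p->q (image), fit line, returns world endpoints at z
    g=cv2.GaussianBlur(cv2.cvtColor(c["color"],cv2.COLOR_RGB2LAB).astype(np.float32),(0,0),.8)
    p,q=np.array(p,float),np.array(q,float); d=(q-p)/np.linalg.norm(q-p); n=np.array([-d[1],d[0]]); P=[]
    for s in np.linspace(.1,.9,25):
        k=np.arange(-3,3.01,.1); x=(p+s*(q-p)+k[:,None]*n).astype(np.float32)
        v=cv2.remap(g,x[None,:,0].copy(),x[None,:,1].copy(),cv2.INTER_LINEAR)[0]
        m=np.linalg.norm(np.gradient(v,axis=0),axis=1)**2; P.append(x[0]+n*((m*(k+3)).sum()/m.sum()))
    l=cv2.fitLine(np.array(P,np.float32),cv2.DIST_HUBER,0,.01,.01).ravel(); a=l[2:]; e=l[:2]
    return [ray(c,a+e*np.dot(t-a,e),z)[:2] for t in(p,q)]
cr=lambda x,y:(260+(x-1.5)/4,140+(y-1.5)/4)
E
python3 - <<'E'
from m import *
c=vision.capture("top"); np.set_printoptions(precision=1,suppress=True)
print("cam",-c["R"].T@c["t"])
im=c["color"]; hsv=cv2.cvtColor(im,cv2.COLOR_RGB2HSV)
L=dict(btop=((22,297),(703,266),12),bbot=((35,580),(720,550),12),bleft=((22,297),(35,580),12),bright=((703,266),(720,550),12),
 tl=((241,299),(237,538),34),tr=((324,299),(319,538),34),ttop=((241,299),(324,299),34),tbot=((237,538),(319,538),34),
 sf=((554,322),(566,515),46),sdark=((540,322),(552,512),12),
 cback=((227,45),(230,122),30),ctoe=((331,42),(336,118),1),ctop=((232,44),(285,42),30),cbot=((232,122),(285,120),30),cridge=((288,42),(292,120),30))
for k,(p,q,z) in L.items():
    a,b=edgefit(c,cr(*p),cr(*q),z); d=b-a; print(k,a,b,"ang %.3f"%np.arctan2(d[1],d[0]))
E
```

```text
cam [528.   79.7 984.1]
btop [551.1  57.2] [ 577.7 -301.4] ang -1.497
bbot [402.3  46.1] [ 427.7 -310.6] ang -1.500
bleft [550.   56.8] [403.1  46.2] ang -3.070
bright [ 577.  -301.4] [ 429.1 -311. ] ang -3.077
tl [551.8 -55.2] [430.1 -54.2] ang 3.133
tr [553.1 -98.6] [431.3 -98.1] ang 3.138
ttop [554.4 -55.1] [554.4 -97.8] ang -1.571
tbot [430.6 -55.4] [429.6 -97.1] ang -1.596
sf [ 544.5 -211. ] [ 447.6 -218.1] ang -3.069
sdark [ 545.  -216.2] [ 446.1 -222.7] ang -3.076
cback [683.9 -44.2] [643.7 -48.1] ang -3.045
ctoe [ 692.2 -105.9] [ 651.1 -109.2] ang -3.063
ctop [684.9 -48.3] [687.  -75.9] ang -1.493
cbot [643.  -49.2] [645.8 -76.7] ang -1.473
cridge [686.6 -77. ] [645.8 -80.9] ang -3.047
```

Careful with the scale: shifts go in units of 100 mm and turns go in units of 0.25 rad. That gives: -220 mm is -2.2, -200 mm is -2, 0.6 rad is 2.4.

```bash
cat > go.py <<'E'
# go.py bx by z : shift in present tool axes to bring TCP to board (bx,by), height z, and turn to the board's yaw
import sys; from h import *
from scipy.spatial.transform import Rotation as Ro
Y=-1.498; C=np.array([489.8,-127.4]); ex=np.array([np.cos(Y),np.sin(Y)]); ey=np.array([-ex[1],ex[0]])
def tb(p): return np.array([(p[:2]-C)@ex,(p[:2]-C)@ey])
if __name__=="__main__":
    o=bot.get_obs(); R=Ro.from_euler("xyz",o["tcp_rot"]).as_matrix()
    print("t",o["time"],"board xy",tb(o["tool_pos"]).round(1),"z",o["tool_pos"][2].round(1),"F board",tb(o["contact_force"][:2]+C).round(1),"Fz",o["contact_force"][2].round(1),"rot",o["tcp_rot"].round(3),"w",o["grip_width"].round(1),"ff",o["finger_force"])
    if len(sys.argv)>3:
        b=[float(a) for a in sys.argv[1:4]]; T=np.r_[C+b[0]*ex+b[1]*ey,b[2]]
        tw=(o["tcp_rot"][2]-(Y+np.pi)+np.pi)%(2*np.pi)-np.pi
        print("shift",(R.T@(T-o["tool_pos"])).round(1),"turn",round(tw,3))
E
python3 go.py -95 5 404
echo '[[[50,-0.6,-0.55,0,0.6],[50,-1,-0.9,0,1.2],[50,-1.4,-1.3,0,1.8],[50,-1.8,-1.65,0,2.4],[50,-2.2,-2,0,3]]]' > m.json && python3 -m crank m.json; python3 go.py -95 5 300
```

```text
time: 0.88
tool_pos: [292.5, 260.6, 404.9]
tcp_rot: [3.141, -0.0, 2.143]
contact_force: [0.2, 1.0, 0.0]
grip_width: 50.8
finger_force: 0.0Traceback (most recent call last):
  File "go.py", line 8, in <module>
    print("t",o["time"],"board xy",tb(o["tool_pos"]).round(1),"z",o["tool_pos"][2].round(1),"F board",tb(o["contact_force"][:2]+C).round(1),"Fz",o["contact_force"][2].round(1),"rot",o["tcp_rot"].round(3),"w",o["grip_width"].round(1),"ff",o["finger_force"])
                                                                                                                                                                                                                ^^^^^^^^^^^^^^^^^^^^^
AttributeError: 'float' object has no attribute 'round'
Traceback (most recent call last):
  File "go.py", line 8, in <module>
    print("t",o["time"],"board xy",tb(o["tool_pos"]).round(1),"z",o["tool_pos"][2].round(1),"F board",tb(o["contact_force"][:2]+C).round(1),"Fz",o["contact_force"][2].round(1),"rot",o["tcp_rot"].round(3),"w",o["grip_width"].round(1),"ff",o["finger_force"])
                                                                                                                                                                                                                ^^^^^^^^^^^^^^^^^^^^^
AttributeError: 'float' object has no attribute 'round'
```

```bash
sed -i 's/o\["grip_width"\].round(1)/round(float(o["grip_width"]),1)/' go.py; python3 go.py -95 5 300
```

```text
t 0.875 board xy [-401.3 -168.5] z 404.9 F board [-1.   0.3] Fz 0.0 rot [ 3.141 -0.     2.143] w 50.8 ff 0.0
shift [-352.     5.6  104.9] turn 0.499
```

Converted, -290 mm is -2.9, 5 mm is 0.05, 0.499 rad is 1.996.

```bash
echo '[[[50,-0.58,0.01,0.15,0.6],[50,-1.16,0.02,0.3,1.2],[50,-1.74,0.03,0.45,1.8],[50,-2.32,0.04,0.6,1.996],[50,-2.9,0.05,0.8,1.996]]]' > m.json && python3 -m crank m.json >/dev/null; python3 go.py -98 5 202
```

```text
t 1.5 board xy [-149.6  -23.7] z 324.6 F board [-0.7  0.4] Fz 0.3 rot [3.14  0.    1.648] w 50.3 ff 0.0
shift [-51.8  28.3 122.6] turn 0.004
```

```bash
echo '[[[50,-0.3,0.28,0.25,0.016],[50,-0.52,0.28,0.7,0.016],[50,-0.52,0.28,1.1,0.016],[50,-0.52,0.28,1.22,0.016],[50,-0.52,0.28,1.22,0.016]]]' > m.json && python3 -m crank m.json >/dev/null; python3 go.py -75 5 202
```

```text
t 2.125 board xy [-99.9   3.9] z 202.7 F board [0.9 0.3] Fz -0.1 rot [-3.141 -0.     1.645] w 50.1 ff 0.0
shift [-24.9   1.1   0.7] turn 0.002
```

```bash
echo '[[[50,-0.05,0.01,0,0],[50,-0.09,0.01,0,0],[50,-0.13,0.01,0,0],[50,-0.17,0.01,0,0],[50,-0.22,0.01,0,0]]]' > m.json && python3 -m crank m.json >/dev/null; python3 go.py
echo '[[[50,-0.05,0,0,0],[50,-0.1,0,0,0],[50,-0.15,0,0,0],[50,-0.2,0,0,0],[50,-0.25,0,0,0]]]' > m.json && python3 -m crank m.json >/dev/null; python3 go.py
echo '[[[50,-0.05,0,0,0],[50,-0.1,0,0,0],[50,-0.15,0,0,0],[50,-0.2,0,0,0],[50,-0.25,0,0,0]]]' > m.json && python3 -m crank m.json >/dev/null; python3 go.py
python3 - <<'E'
from m import *
c=vision.capture("top")
cv2.imwrite("pics/push.png",cv2.resize(c["color"][140:290,260:450,::-1],None,fx=4,fy=4,interpolation=cv2.INTER_CUBIC))
E
```

```text
t 2.75 board xy [-77.4   4.8] z 202.8 F board [ 0.1 -0.1] Fz 0.8 rot [ 3.141 -0.     1.645] w 50.0 ff 0.04062710213474929
t 3.375 board xy [-52.4   4.8] z 202.7 F board [-0.6  0.1] Fz 0.4 rot [-3.142 -0.     1.645] w 49.6 ff 0.09794684126973152
t 4.0 board xy [-27.4   4.8] z 202.7 F board [-0.5  0.1] Fz 0.1 rot [ 3.142 -0.     1.645] w 49.7 ff 0.09762169327586889
```

View pics/push.png

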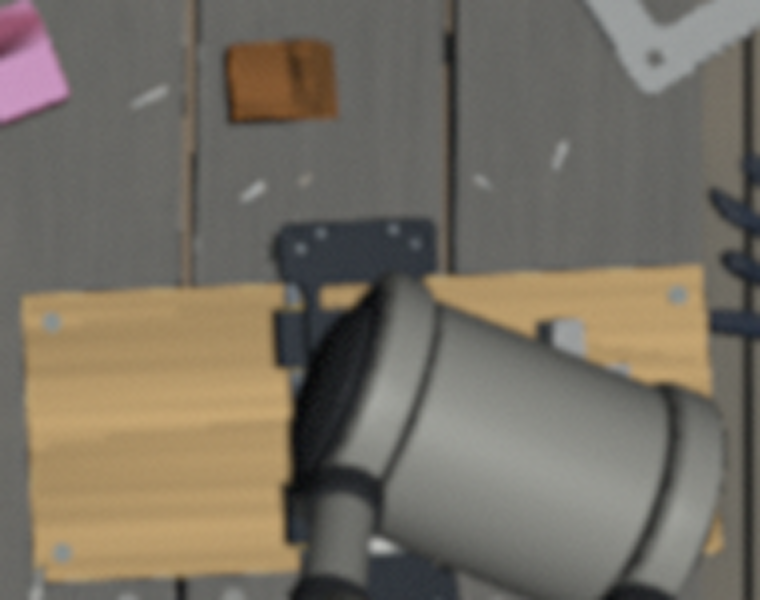

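The arm hides the tube from above, with the fingers near (290,340). I'll check in the scene view.

```bash
python3 - <<'E'
from m import *
c=vision.capture("scene")
cv2.imwrite("pics/push_s.png",cv2.resize(c["color"][140:280,260:450,::-1],None,fx=4,fy=4,interpolation=cv2.INTER_CUBIC))
E
```

```text
(no output)
```

View pics/push_s.png

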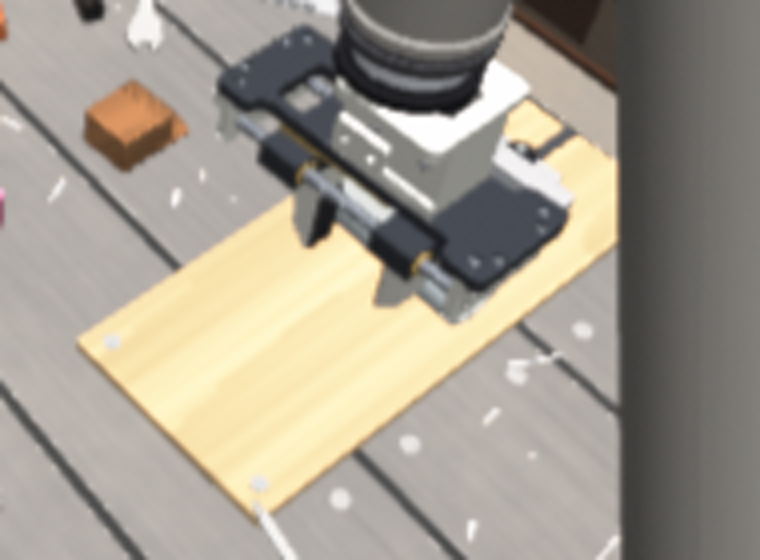

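The fingers are at (310,215) and (395,290), and the tube is ahead of them, hidden by the gripper. I'll keep pushing, slower near the stop.

Converted, -15 mm is -0.15, -5 mm is -0.05.

```bash
echo '[[[50,-0.05,0,0,0],[50,-0.1,0,0,0],[50,-0.15,0,0,0],[50,-0.2,0,0,0],[50,-0.25,0,0,0]]]' > m.json && python3 -m crank m.json >/dev/null; python3 go.py
echo '[[[50,-0.04,0,0,0],[50,-0.08,0,0,0],[50,-0.12,0,0,0],[50,-0.15,0,0,0],[50,-0.18,0,0,0]]]' > m.json && python3 -m crank m.json >/dev/null; python3 go.py
echo '[[[50,-0.02,0,0,0],[50,-0.04,0,0,0],[50,-0.06,0,0,0],[50,-0.07,0,0,0],[50,-0.08,0,0,0]]]' > m.json && python3 -m crank m.json >/dev/null; python3 go.py
```

```text
t 4.725 board xy [-2.4  4.9] z 202.7 F board [-0.3 -0.4] Fz 0.5 rot [ 3.142 -0.     1.645] w 49.5 ff 0.09049342246726155
t 5.35 board xy [15.5  4.9] z 202.7 F board [-0.  -0.3] Fz 0.2 rot [-3.142 -0.     1.645] w 50.2 ff 0.03686826559714973
t 5.975 board xy [23.3  4.9] z 202.7 F board [-0.8  0.3] Fz 0.2 rot [-3.142 -0.     1.645] w 50.3 ff 0.03473940188996494
```

Converted, -5 mm is -0.05, -4 mm is -0.04.

```bash
echo '[[[50,-0.01,0,0,0],[50,-0.02,0,0,0],[50,-0.03,0,0,0],[50,-0.04,0,0,0],[50,-0.05,0,0,0]]]' > m.json && python3 -m crank m.json >/dev/null; python3 go.py
echo '[[[50,-0.005,0,0,0],[50,-0.01,0,0,0],[50,-0.015,0,0,0],[50,-0.02,0,0,0],[50,-0.02,0,0,0]]]' > m.json && python3 -m crank m.json >/dev/null; python3 go.py
```

```text
t 6.6 board xy [28.2  4.8] z 202.6 F board [-2.   0.3] Fz 0.5 rot [-3.141 -0.     1.645] w 50.1 ff 0.7330673933029175
t 7.225 board xy [30.3  4.9] z 202.7 F board [-1.5  0. ] Fz -0.1 rot [ 3.142 -0.     1.645] w 50.1 ff 0.5622523091733456
```

```bash
for i in 1; do echo '[[[50,-0.005,0,0,0],[50,-0.01,0,0,0],[50,-0.01,0,0,0]]]' > m.json && python3 -m crank m.json >/dev/null; python3 go.py
echo '[[[50,-0.005,0,0,0],[50,-0.01,0,0,0],[50,-0.01,0,0,0]]]' > m.json && python3 -m crank m.json >/dev/null; python3 go.py; done
```

```text
t 7.6 board xy [31.3  4.9] z 202.7 F board [-1.4 -0.4] Fz 0.9 rot [ 3.142 -0.     1.645] w 50.2 ff 0.5795549042522907
t 7.975 board xy [32.1  4.9] z 202.7 F board [-3.2 -0.5] Fz 1.4 rot [-3.141e+00 -1.000e-03  1.645e+00] w 50.0 ff 1.9025408383458853
```

```bash
echo '[[[50,-0.003,0,0,0],[50,-0.003,0,0,0]]]' > m.json && python3 -m crank m.json >/dev/null; python3 go.py
echo '[[[50,-0.003,0,0,0],[50,-0.003,0,0,0]]]' > m.json && python3 -m crank m.json >/dev/null; python3 go.py
```

```text
t 8.225 board xy [32.2  4.9] z 202.7 F board [-5.3 -0.6] Fz 2.3 rot [-3.141e+00 -1.000e-03  1.645e+00] w 50.3 ff 2.744863796979189
t 8.475 board xy [32.3  4.9] z 202.7 F board [-7.5  1.2] Fz 2.9 rot [-3.141e+00 -1.000e-03  1.645e+00] w 49.8 ff 3.3717335388064384
```

```bash
echo '[[[50,-0.001,0,0,0],[50,-0.001,0,0,0],[50,-0.001,0,0,0],[50,-0.001,0,0,0],[50,-0.001,0,0,0]]]' > m.json && python3 -m crank m.json >/dev/null; python3 go.py
echo '[[[50,0,0,0,0],[50,0,0,0,0],[50,0,0,0,0],[50,0,0,0,0],[50,0,0,0,0]]]' > m.json && python3 -m crank m.json >/dev/null; python3 go.py
```

```text
t 9.1 board xy [32.3  4.9] z 202.7 F board [-6.8  1.2] Fz 2.5 rot [-3.141e+00 -1.000e-03  1.645e+00] w 50.1 ff 3.5658327117562294
t 9.725 board xy [32.3  4.9] z 202.7 F board [-7.4 -0. ] Fz 2.4 rot [-3.141e+00 -1.000e-03  1.645e+00] w 50.1 ff 3.565719611942768
```

Converted, -70 mm is -0.7, 30 mm is 0.3.

```bash
echo '[[[50,0.02,0,0,0],[60,0.1,0,0,0],[70,0.25,0,-0.1,0],[92,0.3,0,-0.6,0],[92,0.3,0,-0.7,0]]]' > m.json && python3 -m crank m.json >/dev/null; python3 - <<'E'
from go import *; print(tb(np.array([667,-71.5])))
E
python3 go.py
```

```text
[-42.86383076 180.7964104 ]
t 10.35 board xy [2.2 5.6] z 276.0 F board [0.3 0.6] Fz -0.4 rot [3.136e+00 3.000e-03 1.646e+00] w 85.4 ff 0.0
```

```bash
echo '[[[92,0.12,0.45,0,0],[92,0.24,0.9,0,0],[92,0.36,1.35,0,0],[92,0.45,1.75,0,0],[92,0.45,1.75,0,0]]]' > m.json && python3 -m crank m.json >/dev/null; python3 go.py -42.9 180.8 183
python3 - <<'E'
from m import *
c=vision.capture("top")
cv2.imwrite("pics/chk.png",cv2.resize(c["color"][100:290,260:450,::-1],(600,600),interpolation=cv2.INTER_CUBIC))
E
```

```text
t 10.975 board xy [-43.8 181.3] z 271.7 F board [-1. -1.] Fz -0.2 rot [ 3.141 -0.     1.647] w 91.8 ff 0.0
shift [-0.9 -0.5 88.7] turn 0.003
```

View pics/chk.png

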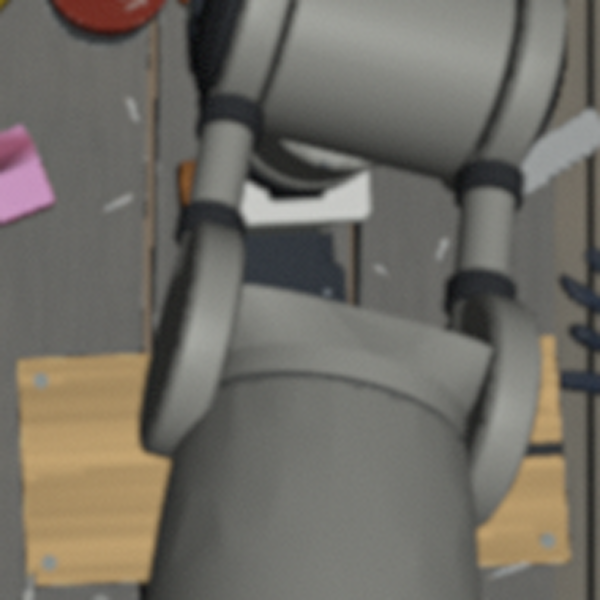

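The arm covers the chock, with only its back edge visible at (185,180), as expected. I'll descend and grasp.

```bash
echo '[[[92,-0.01,-0.005,0.4,0.012],[92,-0.01,-0.005,0.75,0.012],[92,-0.01,-0.005,0.88,0.012],[92,-0.01,-0.005,0.88,0.012]]]' > m.json && python3 -m crank m.json >/dev/null; python3 go.py
echo '[[[30,0,0,0,0],[30,0,0,0,0],[30,0,0,0,0],[30,0,0,0,0],[30,0,0,0,0]]]' > m.json && python3 -m crank m.json; python3 go.py
```

```text
t 11.525 board xy [-41.  178.7] z 184.5 F board [0.6 0.7] Fz -0.4 rot [-3.14  -0.     1.641] w 91.9 ff 0.0
time: 12.15
tool_pos: [665.7, -73.2, 184.8]
tcp_rot: [3.141, -0.0, 1.642]
contact_force: [-0.8, -0.9, 0.3]
grip_width: 46.5
finger_force: 0.0
t 12.15 board xy [-41.3 179.3] z 184.8 F board [ 0.8 -0.9] Fz 0.3 rot [ 3.141 -0.     1.642] w 46.5 ff 0.0
```

```bash
echo '[[[30,0,0,0,0],[30,0,0,0,0],[30,0,0,0,0],[30,0,0,0,0]]]' > m.json && python3 -m crank m.json >/dev/null; python3 go.py
echo '[[[30,0,0,-0.2,0],[30,0,0,-0.5,0],[30,0,0,-0.8,0],[30,0,0,-0.8,0]]]' > m.json && python3 -m crank m.json >/dev/null; python3 go.py -37 5 240
```

```text
t 12.65 board xy [-41.2 179.4] z 184.7 F board [0.5 0.7] Fz 0.3 rot [ 3.141 -0.     1.642] w 39.7 ff 29.944124221801758
t 13.15 board xy [-41. 180.] z 268.9 F board [ 0.4 -0.4] Fz -0.6 rot [3.135e+00 2.000e-03 1.642e+00] w 39.9 ff 29.94455873966217
shift [  -4.3 -175.2   27.7] turn -0.002
```

Converted, -175 mm is -1.75, -36 mm is -0.36.

```bash
echo '[[[30,-0.09,-0.5,0,0],[30,-0.18,-1,0,0],[30,-0.3,-1.5,0,0],[30,-0.36,-1.75,0,0],[30,-0.36,-1.75,0,0]]]' > m.json && python3 -m crank m.json >/dev/null; python3 go.py -5 5 200
python3 - <<'E'
from m import *
c=vision.capture("scene")
cv2.imwrite("pics/ch_s.png",cv2.resize(c["color"][120:260,260:450,::-1],None,fx=4,fy=4,interpolation=cv2.INTER_CUBIC))
E
```

```text
t 13.775 board xy [-5.3  2.8] z 264.5 F board [-0.  -0.1] Fz -0.2 rot [-3.14e+00 -1.00e-03  1.64e+00] w 39.7 ff 29.944380819797516
shift [-0.4  2.3 64.5] turn -0.004
```

View pics/ch_s.png

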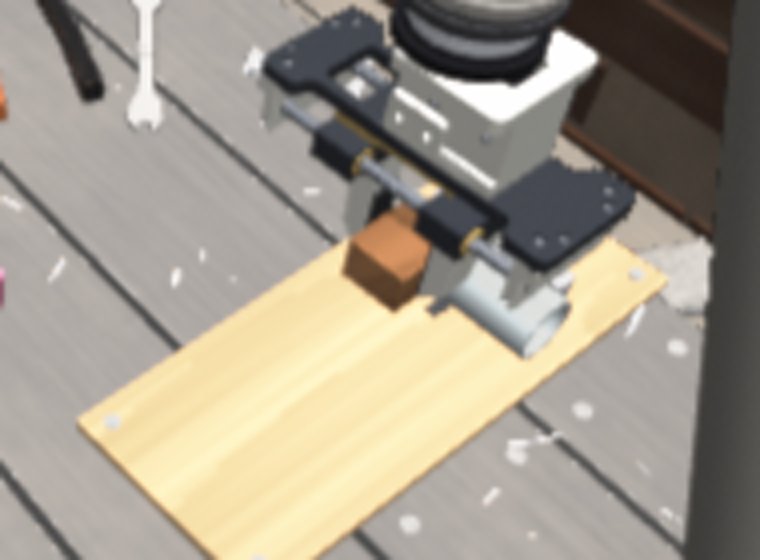

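The chock is held level at (390,260), and the tube lies at (515,315) near the stop. I'll lower it.

Converted, 2 mm is 0.02, 63 mm is 0.63, -0.004 rad is -0.016.

```bash
echo '[[[30,0,0.02,0.25,-0.016],[30,0,0.02,0.5,-0.016],[30,0,0.02,0.63,-0.016],[30,0,0.02,0.63,-0.016]]]' > m.json && python3 -m crank m.json >/dev/null; python3 go.py -5 5 196.7
echo '[[[30,0,0,0.005,0],[30,0,0,0.01,0],[30,0,0,0.015,0],[30,0,0,0.015,0]]]' > m.json && python3 -m crank m.json >/dev/null; python3 go.py -5 5 196.7
```

```text
t 14.325 board xy [-5.8  6.6] z 200.8 F board [-0. -0.] Fz -1.2 rot [-3.140e+00 -1.000e-03  1.646e+00] w 39.8 ff 29.944540858268738
shift [-0.8 -1.6  4.1] turn 0.003
t 14.825 board xy [-5.5  6.3] z 200.5 F board [-0.2 -0. ] Fz -1.2 rot [3.141 0.    1.646] w 39.5 ff 29.944545328617096
shift [-0.5 -1.3  3.8] turn 0.002
```

```bash
echo '[[[30,0,-0.01,0.01,0.008],[30,0,-0.01,0.02,0.008],[30,0,-0.01,0.025,0.008],[30,0,-0.01,0.025,0.008]]]' > m.json && python3 -m crank m.json >/dev/null; python3 go.py
echo '[[[30,0,0,0.005,0],[30,0,0,0.01,0],[30,0,0,0.01,0]]]' > m.json && python3 -m crank m.json >/dev/null; python3 go.py
```

```text
t 15.325 board xy [-5.6  5.2] z 197.6 F board [ 0.1 -0.7] Fz -1.0 rot [-3.141 -0.     1.644] w 40.1 ff 29.944615960121155
t 15.7 board xy [-5.5  5.3] z 196.7 F board [ 0.1 -0. ] Fz -0.2 rot [-3.142 -0.     1.644] w 39.9 ff 29.9445641040802
```

Converted, 0.3 mm is 0.003.

```bash
echo '[[[30,0,0,0.003,0],[30,0,0,0.003,0]]]' > m.json && python3 -m crank m.json >/dev/null; python3 go.py
echo '[[[30,-0.03,0,0.003,0],[30,-0.06,0,0.003,0],[30,-0.09,0,0.003,0],[30,-0.12,0,0.003,0],[30,-0.14,0,0.003,0]]]' > m.json && python3 -m crank m.json >/dev/null; python3 go.py
```

```text
t 15.95 board xy [-5.6  5.3] z 196.7 F board [-0.3 -1.8] Fz 5.2 rot [3.141 0.    1.644] w 39.9 ff 29.945208728313446
t 16.575 board xy [8.  5.5] z 196.6 F board [-5.1  1.3] Fz 7.8 rot [ 3.141e+00 -1.000e-03  1.644e+00] w 39.8 ff 29.94403302669525
```

Converted, -0.5 mm is -0.005.

```bash
echo '[[[30,0,0,-0.005,0],[30,0,0,-0.005,0]]]' > m.json && python3 -m crank m.json >/dev/null; python3 go.py
echo '[[[30,-0.007,0,0,0],[30,-0.014,0,0,0],[30,-0.02,0,0,0],[30,-0.02,0,0,0]]]' > m.json && python3 -m crank m.json >/dev/null; python3 go.py
```

```text
t 16.825 board xy [8.5 5.4] z 196.7 F board [-0.5  0.8] Fz 3.0 rot [3.141 0.    1.644] w 39.7 ff 29.945409893989563
t 17.325 board xy [10.4  5.3] z 196.7 F board [-4.2  0.2] Fz 5.0 rot [ 3.142 -0.     1.644] w 39.9 ff 29.94668483734131
```

Converted, -0.3 mm is -0.003.

```bash
echo '[[[30,0,0,-0.003,0],[30,0,0,-0.003,0]]]' > m.json && python3 -m crank m.json >/dev/null; python3 go.py
echo '[[[30,-0.005,0,0,0],[30,-0.01,0,0,0],[30,-0.01,0,0,0]]]' > m.json && python3 -m crank m.json >/dev/null; python3 go.py
echo '[[[30,-0.005,0,0,0],[30,-0.01,0,0,0],[30,-0.01,0,0,0]]]' > m.json && python3 -m crank m.json >/dev/null; python3 go.py
```

```text
t 17.575 board xy [10.6  5.2] z 196.7 F board [-0.5  0.4] Fz 1.1 rot [-3.141  0.     1.644] w 39.9 ff 29.946889579296112
t 17.95 board xy [11.6  5.2] z 196.7 F board [-1.   0.5] Fz -0.4 rot [-3.141 -0.     1.644] w 39.7 ff 29.944564998149872
t 18.325 board xy [12.5  5.3] z 196.9 F board [0.2 0.3] Fz -0.3 rot [ 3.142 -0.     1.644] w 39.7 ff 29.944517612457275
```

Converted, -0.5 mm is -0.005, -1 mm is -0.01.

```bash
echo '[[[30,-0.005,0,0,0],[30,-0.01,0,0,0],[30,-0.01,0,0,0]]]' > m.json && python3 -m crank m.json >/dev/null; python3 go.py
echo '[[[30,-0.005,0,0,0],[30,-0.01,0,0,0],[30,-0.01,0,0,0]]]' > m.json && python3 -m crank m.json >/dev/null; python3 go.py
echo '[[[30,-0.005,0,0,0],[30,-0.005,0,0,0]]]' > m.json && python3 -m crank m.json >/dev/null; python3 go.py
```

```text
t 18.7 board xy [13.5  5.3] z 196.9 F board [-0.1 -0.7] Fz -1.0 rot [ 3.142 -0.     1.644] w 39.7 ff 29.94455873966217
t 19.075 board xy [14.5  5.3] z 196.9 F board [-0.3 -1.1] Fz -0.7 rot [ 3.141 -0.     1.644] w 40.2 ff 29.94462937116623
t 19.325 board xy [15.   5.3] z 196.9 F board [ 0.1 -0.2] Fz -0.5 rot [ 3.142 -0.     1.644] w 40.1 ff 29.944511353969574
```

```bash
echo '[[[30,-0.005,0,0,0],[30,-0.01,0,0,0],[30,-0.01,0,0,0]]]' > m.json && python3 -m crank m.json >/dev/null; python3 go.py
echo '[[[30,-0.005,0,0,0],[30,-0.005,0,0,0],[30,-0.005,0,0,0]]]' > m.json && python3 -m crank m.json >/dev/null; python3 go.py
echo '[[[30,-0.005,0,0,0],[30,-0.005,0,0,0]]]' > m.json && python3 -m crank m.json >/dev/null; python3 go.py
```

```text
t 19.7 board xy [16.   5.3] z 196.9 F board [0.7 0.3] Fz -1.2 rot [ 3.142 -0.     1.644] w 39.9 ff 29.944587349891663
t 20.075 board xy [16.5  5.2] z 196.9 F board [-0.1 -0.2] Fz -0.0 rot [-3.142 -0.     1.644] w 40.1 ff 29.944389760494232
t 20.325 board xy [17.   5.3] z 196.9 F board [-0.8 -0.3] Fz -0.7 rot [ 3.142 -0.     1.644] w 40.1 ff 29.944472908973694
```

```bash
echo '[[[30,-0.005,0,0,0],[30,-0.005,0,0,0],[30,-0.005,0,0,0]]]' > m.json && python3 -m crank m.json >/dev/null; python3 go.py
echo '[[[30,-0.005,0,0,0],[30,-0.005,0,0,0],[30,-0.005,0,0,0]]]' > m.json && python3 -m crank m.json >/dev/null; python3 go.py
echo '[[[30,-0.005,0,0,0],[30,-0.005,0,0,0]]]' > m.json && python3 -m crank m.json >/dev/null; python3 go.py
```

```text
t 20.7 board xy [17.3  5.2] z 196.8 F board [-1.9 -0.3] Fz -1.0 rot [-3.141 -0.     1.644] w 40.0 ff 29.941410720348358
t 21.075 board xy [17.5  5.2] z 196.8 F board [-4.9  0.3] Fz -1.8 rot [-3.141e+00 -1.000e-03  1.644e+00] w 39.6 ff 29.93821620941162
t 21.325 board xy [17.7  5.2] z 196.8 F board [-8.7  1. ] Fz 0.4 rot [-3.141e+00 -2.000e-03  1.644e+00] w 40.2 ff 29.938074052333832
```

Converted, 0.8 mm is 0.008, 0.4 mm is 0.004.

```bash
echo '[[[30,0,0,0,0],[30,0,0,0,0],[30,0,0,0,0],[30,0,0,0,0],[30,0,0,0,0]]]' > m.json && python3 -m crank m.json >/dev/null; python3 go.py
echo '[[[30,0,0,0,0],[30,0,0,0,0],[30,0,0,0,0],[30,0,0,0,0]]]' > m.json && python3 -m crank m.json >/dev/null; python3 go.py
echo '[[[30,0.004,0,0,0],[30,0.008,0,0,0],[30,0.008,0,0,0]]]' > m.json && python3 -m crank m.json >/dev/null; python3 go.py
```

```text
t 21.95 board xy [17.7  5.2] z 196.8 F board [-7.3  1.5] Fz -0.3 rot [-3.141e+00 -2.000e-03  1.644e+00] w 39.7 ff 29.93791937828064
t 22.45 board xy [17.7  5.2] z 196.8 F board [-6.7  1.6] Fz 0.0 rot [-3.141e+00 -2.000e-03  1.644e+00] w 39.8 ff 29.93800163269043
t 22.825 board xy [17.4  5.2] z 196.8 F board [-5.6  0. ] Fz -1.6 rot [-3.141e+00 -1.000e-03  1.644e+00] w 39.7 ff 29.93916481733322
```

```bash
echo '[[[30,0.003,0,0,0],[30,0.003,0,0,0]]]' > m.json && python3 -m crank m.json >/dev/null; python3 go.py
echo '[[[70,0,0,0,0],[70,0,0,0,0],[70,0,0,0,0],[70,0,0,0,0],[70,0,0,0,0]]]' > m.json && python3 -m crank m.json >/dev/null; python3 go.py
echo '[[[70,0,0,-0.05,0],[70,0,0,-0.15,0],[70,0,0,-0.5,0],[70,0,0,-0.9,0],[70,0,0,-1,0]]]' > m.json && python3 -m crank m.json >/dev/null; python3 go.py -400 -100 330
```

```text
t 23.075 board xy [17.4  5.2] z 196.8 F board [-4.3  0.6] Fz -3.6 rot [-3.141 -0.     1.644] w 40.0 ff 29.938274323940277
t 23.7 board xy [17.4  5.3] z 196.9 F board [ 0.  -0.2] Fz -0.0 rot [3.141 0.    1.644] w 69.8 ff 0.0
t 24.325 board xy [17.6  5.7] z 300.0 F board [-0.5  0.8] Fz -0.1 rot [3.137e+00 3.000e-03 1.644e+00] w 70.0 ff 0.0
shift [ 417.5 -105.5  -31.6] turn 0.0
```

```bash
echo '[[[70,0.55,0,-0.1,0],[70,1.1,0,-0.2,0],[70,1.65,0,-0.2,0],[70,2.2,0,-0.2,0],[70,2.8,0,-0.2,0]]]' > m.json && python3 -m crank m.json >/dev/null
echo '[[[70,0.55,-0.2,0,0],[70,1.1,-0.4,0,0],[70,1.2,-0.4,0,0],[70,1.2,-0.4,0,0]]]' > m.json && python3 -m crank m.json >/dev/null; python3 - <<'E'
from m import *
c=vision.capture("top"); s=vision.capture("scene")
a=cv2.resize(c["color"][195:295,260:450,::-1],None,fx=4,fy=4,interpolation=cv2.INTER_CUBIC)
b=cv2.resize(s["color"][150:197,350:445,::-1],(400,198),interpolation=cv2.INTER_CUBIC)
cv2.imwrite("pics/end.png",cv2.vconcat([a,cv2.copyMakeBorder(b,0,0,0,360,cv2.BORDER_CONSTANT)]))
E
```

```text
(no output)
```

View pics/end.png

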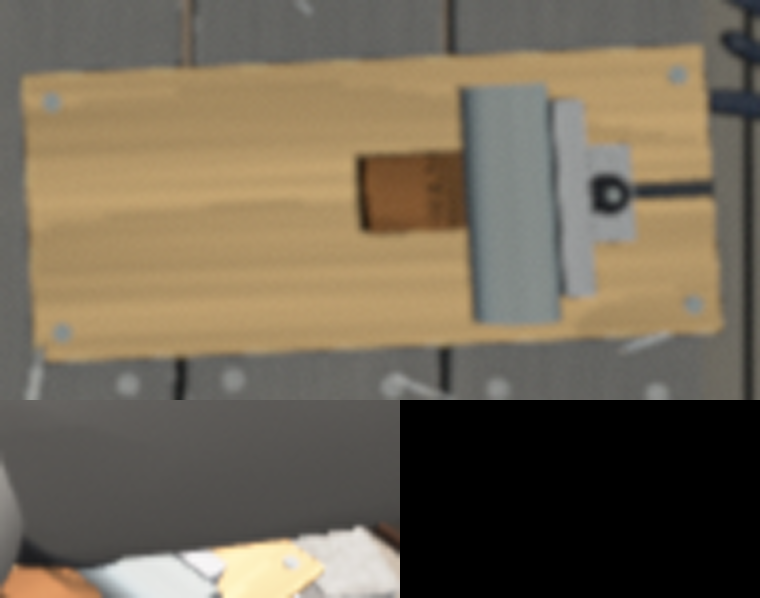

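The chock sits behind the tube at (415,190), and the tube at (512,205) lies along the stop at (570,200). I'll check the numbers.

```bash
python3 - <<'E'
from m import *; from go import tb
c=vision.capture("top"); f=lambda x,y:(260+(x-1.5)/4,195+(y-1.5)/4)
L=dict(tl=((464,90),(476,322),34),tr=((546,86),(559,320),34),sf=((556,102),(566,295),46),cb=((362,160),(366,230),42),ct=((362,155),(425,153),42),cbt=((370,232),(425,229),42))
for k,(p,q,z) in L.items():
    a,b=[tb(v) for v in edgefit(c,f(*p),f(*q),z)]; d=b-a; print(k,a.round(1),b.round(1),"ang %.3f"%np.arctan2(d[1],d[0]))
E
```

```text
tl [47.6 56.5] [ 44.1 -61.6] ang -1.600
tr [90.8 56.8] [ 90.3 -62.4] ang -1.575
sf [88.3 48.4] [ 88.  -48.7] ang -1.574
cb [-12.7  23.1] [-11.7 -12.2] ang -1.543
ct [-9.3 26.5] [22.8 25.9] ang -0.019
cbt [ -7.5 -14.8] [ 20.5 -13.6] ang 0.045
```

The measurement suggests at most about a 1 mm gap. There is plenty of time left, so I'll check by feel with a light push on the chock's back, which also closes any gap.

```bash
python3 go.py -40 5.3 260
```

```text
t 25.6 board xy [-381.4  -34.3] z 316.8 F board [1.2 0.3] Fz 0.2 rot [-3.141  0.     1.642] w 70.0 ff 0.0
shift [-341.3   40.1   56.9] turn -0.002
```

```bash
echo '[[[15,-0.58,0.08,0,0],[15,-1.16,0.16,0,0],[15,-1.74,0.24,0,0],[15,-2.32,0.32,0,0],[15,-2.9,0.4,0,0]]]' > m.json && python3 -m crank m.json >/dev/null
echo '[[[15,-0.4,0,0.2,0],[15,-0.51,0,0.57,0],[15,-0.51,0,0.9,0],[15,-0.51,0,1.1,0],[15,-0.51,0,1.1,0]]]' > m.json && python3 -m crank m.json >/dev/null; python3 go.py -30 5.3 197
```

```text
t 26.85 board xy [-40.5   4.4] z 205.7 F board [-0.5  0.5] Fz 0.0 rot [-3.138e+00 -1.000e-03  1.641e+00] w 15.2 ff 0.0
shift [-10.5   1.    8.6] turn -0.002
```

Converted, -16 mm is -0.16, -14 mm is -0.14.

```bash
echo '[[[15,0,0.01,0.05,0],[15,-0.05,0.01,0.09,0],[15,-0.1,0.01,0.09,0],[15,-0.14,0.01,0.09,0],[15,-0.16,0.01,0.09,0]]]' > m.json && python3 -m crank m.json >/dev/null; python3 go.py
echo '[[[15,-0.01,0,0,0],[15,-0.02,0,0,0],[15,-0.02,0,0,0]]]' > m.json && python3 -m crank m.json >/dev/null; python3 go.py
echo '[[[15,-0.005,0,0,0],[15,-0.01,0,0,0],[15,-0.01,0,0,0]]]' > m.json && python3 -m crank m.json >/dev/null; python3 go.py
```

```text
t 27.475 board xy [-25.3   6.3] z 198.1 F board [ 0.2 -0.1] Fz -0.2 rot [3.141 0.    1.644] w 15.0 ff 0.0
t 27.85 board xy [-23.7   6.3] z 197.9 F board [0.3 0.1] Fz 0.2 rot [ 3.142 -0.     1.644] w 14.8 ff 0.0
t 28.225 board xy [-22.6   6.3] z 197.9 F board [ 0.1 -0.2] Fz -0.4 rot [-3.142 -0.     1.644] w 14.7 ff 0.0
```

```bash
echo '[[[15,-0.005,0,0,0],[15,-0.01,0,0,0],[15,-0.01,0,0,0]]]' > m.json && python3 -m crank m.json >/dev/null; python3 go.py
echo '[[[15,-0.005,0,0,0],[15,-0.005,0,0,0],[15,-0.005,0,0,0]]]' > m.json && python3 -m crank m.json >/dev/null; python3 go.py
echo '[[[15,-0.005,0,0,0],[15,-0.005,0,0,0],[15,-0.005,0,0,0]]]' > m.json && python3 -m crank m.json >/dev/null; python3 go.py
```

```text
t 28.6 board xy [-21.6   6.3] z 197.9 F board [-0.1  0.2] Fz 0.3 rot [ 3.142 -0.     1.644] w 15.2 ff 0.0
t 28.975 board xy [-21.1   6.2] z 197.9 F board [-0.3  0.3] Fz -0.6 rot [-3.142 -0.     1.644] w 14.9 ff 0.0
t 29.35 board xy [-20.6   6.2] z 197.9 F board [ 0.2 -0.2] Fz -0.1 rot [ 3.142 -0.     1.644] w 15.0 ff 0.0
```

Careful with the scale: shifts go in units of 100 mm and turns go in units of 0.25 rad. That gives: -0.5 mm is -0.005.

```bash
echo '[[[15,-0.005,0,0,0],[15,-0.005,0,0,0],[15,-0.005,0,0,0]]]' > m.json && python3 -m crank m.json >/dev/null; python3 go.py
echo '[[[15,-0.005,0,0,0],[15,-0.005,0,0,0],[15,-0.005,0,0,0]]]' > m.json && python3 -m crank m.json >/dev/null; python3 go.py
echo '[[[15,-0.003,0,0,0],[15,-0.003,0,0,0],[15,-0.003,0,0,0]]]' > m.json && python3 -m crank m.json >/dev/null; python3 go.py
```

```text
t 29.725 board xy [-20.1   6.3] z 197.9 F board [-0.  -0.1] Fz -0.6 rot [ 3.142 -0.     1.644] w 15.0 ff 0.019523832597769797
t 30.1 board xy [-19.9   6.3] z 197.9 F board [-3.2  1.9] Fz 0.8 rot [ 3.141 -0.     1.644] w 14.9 ff 1.7567829263862222
t 30.475 board xy [-19.8   6.3] z 197.9 F board [-5.1  1.5] Fz 1.7 rot [ 3.141e+00 -1.000e-03  1.644e+00] w 14.8 ff 2.7035757433623075
```

The contact at -19.8 mm matches the predicted -19.6 mm, so the tube is held with no gap. I'll hold for a second, back off and hand in.

Converted, -0.2 mm is -0.002.

```bash
echo '[[[15,-0.002,0,0,0],[15,-0.002,0,0,0],[15,-0.002,0,0,0],[15,-0.002,0,0,0],[15,-0.002,0,0,0]]]' > m.json && python3 -m crank m.json >/dev/null; python3 go.py
echo '[[[15,0,0,0,0],[15,0,0,0,0],[15,0,0,0,0],[15,0,0,0,0]]]' > m.json && python3 -m crank m.json >/dev/null; python3 go.py
echo '[[[15,0.01,0,0,0],[15,0.06,0,0,0],[15,0.25,0,0,0],[15,0.4,0,-0.4,0],[15,0.4,0,-0.9,0]]]' > m.json && python3 -m crank m.json >/dev/null
echo '[[[15,0,0,0,0],[15,0,0,0,0],[15,0,0,0,0],[15,0,0,0,0]]]' > m.json && python3 -m crank m.json >/dev/null; python3 go.py
python3 -c "
from plant import bot
print(bot.close_job())"
```

```text
t 31.1 board xy [-19.7   6.3] z 197.9 F board [-7.   3.4] Fz 1.4 rot [ 3.142e+00 -1.000e-03  1.644e+00] w 15.1 ff 3.1815211940556765
t 31.6 board xy [-19.7   6.3] z 197.9 F board [-7.2  1.5] Fz 1.2 rot [ 3.141e+00 -1.000e-03  1.644e+00] w 14.9 ff 3.183827893808484
t 32.725 board xy [-59.2   6. ] z 286.8 F board [0.  0.7] Fz 0.3 rot [-3.139e+00 -1.000e-03  1.644e+00] w 14.5 ff 0.0
the job is handed in; nothing more can be done
None
```

The job is handed in at about 33 s; no verdict was returned. The tube was pressed home against the stop at about 7 N for over a second, then held by the wooden chock, which was pushed up at about 7 N for over a second and released with no gap found by feel.

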